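# Refit the tapered plug of the vacuum cock and check that it rocks free

## Task

Refit the cleaned vacuum cock: take the smaller of the two tapered plugs out of the plywood drying rack, lower it into the tapered bore of the valve body with its lug about midway between the two stop ears, and push it home so that the sprung seat gives: hold a push of about 15 N for half a second, never more than 25 N. Then rock it to check that it is free: turn its handle, with light force, until the lug comes up against the open stop (handle in line with the hose barbs), then all the way back until it comes up against the other, closed stop. Leave it standing there, closed and fully home, and let go; leave the bigger plug in the rack and the jars where they are.

Things in the scene. Friction and masses are not known exactly. Their poses are not given: they have to be found in the camera images.
- plug: The smaller steel plug, 88 mm tall, about 0.3 kg. Origin at the centre of its small end, z up its axis. Cone: radius 9 mm at z = 0, 1 mm wider for every 6 mm of height, 16 mm at z = 43. Shoulder: disc of radius 22 mm, z = 46 to 54. It starts upright in either rack hole, hanging by its shoulder, up to 2 mm off the hole's centre, its lug in any direction within a quarter turn.
- plug_handle (a point): Middle of the smaller plug's handle, in the plug's frame at [0, 0, 71] mm: an upright flat blade on the shoulder, 44 mm long along the plug's x, 12 mm thick along its y, from z = 54 to 88, to be gripped across its thickness.
- plug_lug (a point): Outer part of the smaller plug's stop lug, in the plug's frame at [29, 0, 50] mm. The lug is 8 mm wide and sticks out of the shoulder along the plug's +x, to 32 mm from the axis, z = 46 to 54.
- valve_body: Aluminium valve body, fixed to the bench by its grey base plate (104 x 58 x 8 mm). Origin at the centre of the plate's underside, z up along the bore's axis. Barrel of radius 26 mm; two hose barbs along +x and -x at z = 42, out to 57 mm. With the plug home and unpressed, the plug's origin lies at z = 23 to 35 mm.
- bore_mouth (a point): Centre of the valve body's rim, at z = 66 mm in its frame. 2 to 14 mm below it begins the greased brass seat sleeve with the plug's own taper, 14 mm in radius at its mouth, in which the plug centres itself. The adjusting nut under its springs has been reset, so the height at which the plug meets it differs each time and must be felt.
- stop_ring: Dark ring clamped round the barrel, same frame as valve_body. Two ears, 8 mm wide, 25 to 34 mm from the axis, up to z = 88 mm, limit the lug. From above, anticlockwise from valve_body's +x, the lug (the plug's +x) touches the open stop at 0 degrees and the closed stop at +60; it goes in between, at about 30. If it lands on an ear the plug stays over 7 mm too high.
- seat (a joint): How far the brass seat sleeve is pushed down on its disc springs: 0 unloaded, positive downwards, 15 N for every mm (0.001 m is 15 N), solid at 2.4 mm. The plug's weight alone sinks it about 0.2 mm.
- big_plug: The bigger steel plug, of another cock: the same form, shoulder radius 26 mm, blade 58 x 14 x 38 mm, origin at the centre of its small end. It hangs in the other rack hole and stays there.
- rack: Plywood drying rack, 62 x 158 x 60 mm, fixed to the bench, origin at the centre of its underside, z up; two 36 mm holes through its top at y = +40 and -40 mm. Its top is at z = 60 mm.
- ink_jar: Whitish ink jar, 60 mm in diameter, 62 mm tall; origin under its centre. Not to be disturbed.
- hardener: Small jar with a blue lid, 38 mm in diameter, 66 mm tall; origin under its centre. Not to be disturbed.
Mind the look-alikes: they are no part of the job. Leave any orange look-alike of the plug alone.

How it is judged:
On the way, in this order (a step that is already met when the one before it is completed fails the run):
1. the plug is in the bore, upright and centred, its lug between the ears and clear of both stops (12 to 48 degrees), and is held pressed home with 10 to 20 N (horizontal distance between plug and valve_body below 0.002 m and angle between plug's own z axis and vertical below 0.035 rad and z of plug in the frame of valve_body between 0.02 and 0.037 m and x of plug_lug in the frame of valve_body above 0.0194 m and y of plug_lug in the frame of valve_body above 0.006 m and value of joint seat between 0.00067 and 0.00133 m), for 0.3 s.
2. still home, the lug is brought up against the open stop (felt with at least 1 N) (horizontal distance between plug and valve_body below 0.002 m and angle between plug's own z axis and vertical below 0.035 rad and z of plug in the frame of valve_body between 0.02 and 0.037 m and y of plug_lug in the frame of valve_body between -0.004 and 0.004 m and x of plug_lug in the frame of valve_body above 0.02 m and contact force between plug and stop_ring above 1 N), for 0.05 s.
3. still home, the lug is brought up against the closed stop (felt with at least 1 N) (horizontal distance between plug and valve_body below 0.002 m and angle between plug's own z axis and vertical below 0.035 rad and z of plug in the frame of valve_body between 0.02 and 0.037 m and x of plug_lug in the frame of valve_body below 0.018 m and y of plug_lug in the frame of valve_body above 0.02 m and contact force between plug and stop_ring above 1 N), for 0.05 s.
At the end, for the whole second after the job is handed in: the smaller plug stands at rest and released in the valve body, centred within 2 mm, upright within 2 degrees, home (origin 20 to 37 mm above the base plate's underside), the seat unpressed (under 10 N), its lug within 10 degrees of the closed stop; the bigger plug within 15 mm of its place (horizontal distance between plug and valve_body below 0.002 m and angle between plug's own z axis and vertical below 0.035 rad and z of plug in the frame of valve_body between 0.02 and 0.037 m and x of plug_lug in the frame of valve_body between 0.01 and 0.0186 m and y of plug_lug in the frame of valve_body above 0.02 m and linear speed of plug below 0.01 m/s and value of joint seat below 0.00067 m and distance of big_plug from where it was at the start of the episode below 0.015 m); the robot touches nothing.
It fails at once if the plug is pressed into its seat with more than 25 N (value of joint seat above 0.00167 m).
It fails at once if the lug is driven against a stop with more than 25 N (contact force between plug and stop_ring above 25 N).
It fails at once if the bigger plug is moved by more than 15 mm (distance of big_plug from where it was at the start of the episode above 0.015 m).
It fails at once if the ink jar or the hardener jar is moved by more than 20 mm (distance of any of ink_jar, hardener from where it was at the start of the episode above 0.02 m).
It also fails if it takes over 62 s, if anything falls off the work surface, if the arm or the gripper's body presses on something with over 40 N, if the wrist force passes 120 N, or if a joint passes its speed limit or range.

## Robot

A 6-joint arm with a two-finger parallel gripper is mounted at the origin on a cart in front of the work surface, level with it; the furniture and walls round the work are solid. World frame = base frame: x ahead of the robot, y to its left, z up, the work surface at z = 0. Lengths are in m, angles in rad, forces in N, time in s.
With the tool pointing down it reaches from about 0.25 to 0.85 m from the base axis. Payload 12.5 kg.
Tool frame: the origin (TCP) lies on the centre line of the jaws, within the pads' length; the fingertips stand 25 mm ahead of it and the grasp point (between the pads) lies 6 mm ahead of it; z points along the fingers, y is the line along which they close (so a half turn about z gives the same grasp; the last joint's range is limited). The gripper opens to 93 mm and grips with 3 to 60 N. Pads are 15 mm wide; open, the fingers measure 128 mm over their backs; the gripper's body (75 mm by 188 mm) begins 65 mm behind the grasp point.
Start: joints at [-1.244, 0.351, 1.652, -0, 1.139, -0.085], TCP at [0.22, -0.504, 0.244] pointing down, gripper open.
Joint ranges: [-2.75, 2.75], [-0.79, 2.1], [0.01, 2.65], [-1.57, 4.71], [0.07, 3.14], [-2.87, 2.87]. Speed limits (rad/s): [2.22, 2.22, 2.79, 3.14, 3.14, 3.14].

## Interface

Orientations are given as a unit quaternion [w, x, y, z].
In Python, from bench import ctrl gives the robot as it stands.
- The arm moves only by the shell command python3 -m crank 'ROWS' [OPENING] [FORCE]. ROWS is JSON, a list of rows, each a list of 4 numbers: the shift along the tool's x, y, z in units of 40 mm (1.0 is 40 mm), then the turn about the tool's z in units of 5 degrees (1.0 is 5 degrees). A call has 1 to 12 rows; each row shifts and turns the commanded pose from where the row before left it, along the tool's axes as they then stand; what a row does not reach is not made up. A row lasts 1/8 s, in which the tool goes at most 62.5 mm and 10.7 degrees, less where a joint would pass 70% of its speed; a pose out of reach is approached as far as the arm can. A call is refused whole if a number of a shift passes 1 or a number of a turn 1, either way. A call with a gripper value outside its range is refused whole. OPENING is the gripper's target within -1 to 1 (fully open at 1, half-way at 0, shut at -1), set as the call begins (- or left out, the last holds). The fingers move at their own pace and stop on an object; FORCE is the grip in N (left out, the last holds). Time passes only in rows, so rows that do not move let the fingers close. It gives the time, the measured TCP pose, the force, the opening and the grip force at its end, in the units of the state.
- ctrl.get_state(): the state, without advancing time (a new reading comes with each control period).
- ctrl.read_camera(name): name is "scene" or "top" or "wrist"; returns (picture, depth): 400x640x3 uint8, red, green, blue; 400x640 float32, m along the optical axis (not along the pixel's ray), 0 where there is no reading.
- ctrl.get_calibration(name): a dict with "vfov" (degrees; the focal length in pixels is half the picture's height over the tangent of half this angle, whatever the lens; pixels are square), "cx", "cy" (the principal point, pixels), "distortion" ([k1, k2, p1, p2, k3] as OpenCV has them; the pictures are not rectified), "eye" and "attitude" of the camera in the world. Camera axes: x right, y down, z forward; pixel columns grow to the right and rows downward; lengths in m; the calibration is good to about 2 mm. A picture is of the moment at which its call begins: read the wrist's pose just before it. get_calibration takes no time and is no camera call; for the wrist camera it gives the pose at the moment of the call.
- ctrl.close_job(): hands the job in; it is judged then, once.
The state is a dict: "time": time; "q": joint angles; "joint_vel": joint speeds; "effort": joint torques, N m; "eef_pos": TCP position; "tcp_rot": TCP orientation; "ft_force": force on the tool from outside, world axes, zero at the start; "ft_torque": the same for the moment, N m; "finger_gap": finger opening in m; "finger_force": force on a finger pad.
Only numpy, scipy, OpenCV 4.12 (cv2) and the standard library are available. Lean on these libraries where they do the work, as an engineer would, in place of code of your own. Each camera call takes 0.05 s, during which the arm holds its last target. There are 200 camera calls.

## Working session

There is one attempt and no reset: what is moved stays moved. The work goes in short steps, Python scripts to look and compute and a shell command to move; the robot and the scene stay as the last step left them, time stands still between calls to the robot, and variables do not carry over. Pictures are saved under pics/ and viewed, at most 10 in all, crops included, and the job is handed in when it is done.

```bash
ls; mkdir -p pics; cat > h.py <<'E'
import numpy as np, cv2
from bench import ctrl
from scipy.spatial.transform import Rotation as R
def cam(name):
    c=ctrl.get_calibration(name); im,d=ctrl.read_camera(name); return c,im,d
def K(c):
    f=200/np.tan(np.radians(c['vfov'])/2); return np.array([[f,0,c['cx']],[0,f,c['cy']],[0,0,1.]])
def rot(c):
    a=np.array(c['attitude'],float)
    return a if a.shape==(3,3) else R.from_quat(a[[1,2,3,0]]).as_matrix()
def world(c,d):
    v,u=np.mgrid[0:400,0:640]
    p=cv2.undistortPoints(np.stack([u,v],-1).reshape(-1,1,2).astype(np.float64),K(c),np.array(c['distortion'],float)).reshape(400,640,2)
    P=np.dstack([p[...,0]*d,p[...,1]*d,d])
    W=P@rot(c).T+np.array(c['eye']); W[d==0]=np.nan; return W
E
python3 - <<'E'
from h import *
print(ctrl.get_state())
ims=[]
for n in ["scene","top"]:
    c,im,d=cam(n); print(n,c); np.savez(f'{n}.npz',im=im,W=world(c,d)); ims.append(im)
    cv2.imwrite(f'pics/{n}.png',im[...,::-1])
E
```

```text
pics
{'time': 0.0, 'q': array([-1.24358792e+00,  3.51241526e-01,  1.65240884e+00, -1.86403400e-05,
        1.13907959e+00, -8.45865795e-02]), 'joint_vel': array([ 1.01182915e-03,  7.27948051e-05,  7.56682360e-04, -3.67296733e-04,
        2.72608112e-04,  4.03313051e-04]), 'effort': array([-1.27458919e-03, -4.97333157e+01, -2.85261279e+01,  6.97697955e-02,
        2.56909034e-02, -5.54245946e-05]), 'eef_pos': array([ 0.22006826, -0.5037213 ,  0.24310431]), 'tcp_rot': array([-5.63446993e-04,  9.78876934e-01,  2.04449566e-01, -7.72150212e-05]), 'ft_force': array([ 0.5443247 ,  0.4728587 , -0.00939611]), 'ft_torque': array([-0.00499073, -0.02792294, -0.00498578]), 'finger_force': 0.0, 'finger_gap': 0.0932289130823341}
scene {'vfov': 57.36130093235399, 'cx': 317.2059135940961, 'cy': 197.98628562090192, 'distortion': array([-0.06301382,  0.        ,  0.        ,  0.        ,  0.        ]), 'eye': array([ 0.34694987, -0.67894233,  0.75627074]), 'attitude': array([-0.32283713,  0.90821573, -0.25014228,  0.09137408])}
top {'vfov': 44.27658398501149, 'cx': 330.16875620037393, 'cy': 197.55217520685386, 'distortion': array([-0.10391959,  0.        ,  0.        ,  0.        ,  0.        ]), 'eye': array([ 0.51035497, -0.2126643 ,  1.29342097]), 'attitude': array([ 0.03308992, -0.69837423,  0.71425928, -0.03181447])}
```

View pics/top.png

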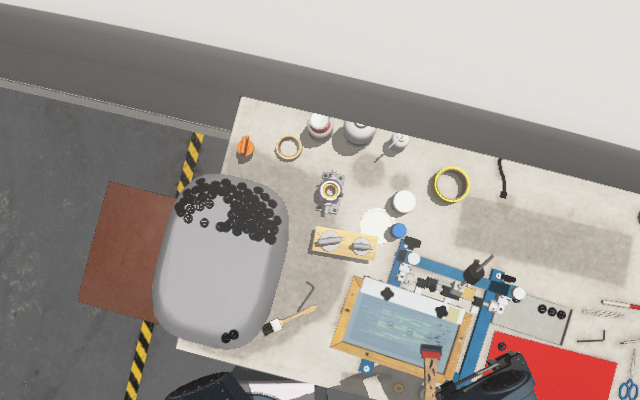

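View pics/scene.png

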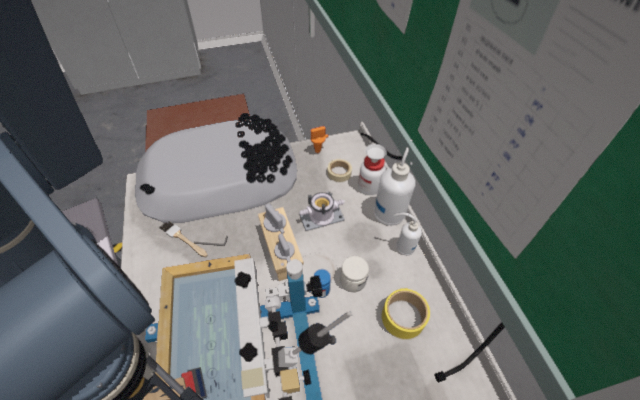

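Top view: the two plugs in the rack are at (329,241), which looks bigger, and (360,246), which looks smaller. The orange look-alike is at (245,147), the valve at (330,190), the ink jar at (404,202) and the hardener at (399,230).

```bash
python3 - <<'E'
from h import *
D=np.load('top.npz');W=D['W'];im=D['im']
for u,v in [(329,241),(360,246),(330,190),(404,202),(399,230),(345,150),(290,300)]: print(u,v,W[v,u].round(4))
# z map clusters within rack area
S=np.load('scene.npz')['W']
def fit(P,m,name):
    q=P[m]; 
    if len(q)<5: print(name,len(q));return
    c,s,a=cv2.minAreaRect(q[:,:2].astype(np.float32)*1000)
    m_=q[:,:2].mean(0);e,V=np.linalg.eigh(np.cov((q[:,:2]-m_).T))
    print(name,len(q),'mean',q.mean(0).round(4),'rect',np.round(c,1),np.round(s,1),round(a,1),'axis',np.degrees(np.arctan2(V[1,1],V[0,1])).round(1), 'zmax',q[:,2].max().round(4))
for nm,P in (('top',W),('scene',S)):
    for k,(u,v) in {'A':(329,241),'B':(360,246)}.items():
        c=W[v,u,:2]
        near=np.hypot(P[...,0]-c[0],P[...,1]-c[1])<.04
        fit(P,near&(P[...,2]>.085)&(P[...,2]<.13),nm+k+'blade')
        fit(P,near&(P[...,2]>.064)&(P[...,2]<.074),nm+k+'shoulder')
    c=W[190,330,:2]
    fit(P,(np.hypot(P[...,0]-c[0],P[...,1]-c[1])<.07)&(P[...,2]>.004)&(P[...,2]<.012),nm+'plate')
    fit(P,(np.hypot(P[...,0]-c[0],P[...,1]-c[1])<.05)&(P[...,2]>.078)&(P[...,2]<.095),nm+'ears')
    fit(P,(np.hypot(P[...,0]-c[0],P[...,1]-c[1])<.05)&(P[...,2]>.06)&(P[...,2]<.07),nm+'rim')
    c=(W[241,329,:2]+W[246,360,:2])/2
    fit(P,(np.hypot(P[...,0]-c[0],P[...,1]-c[1])<.095)&(P[...,2]>.055)&(P[...,2]<.063),nm+'rack')
cv2.imwrite('pics/c.png',cv2.resize(im[160:280,290:430],None,fx=5,fy=5,interpolation=cv2.INTER_CUBIC)[...,::-1])
E
```

```text
329 241 [ 0.5147 -0.2066  0.105 ]
360 246 [ 0.501  -0.281   0.1041]
330 190 [ 0.6474 -0.2117  0.0204]
404 202 [ 0.6083 -0.3974  0.0617]
399 230 [ 0.5381 -0.3816  0.0674]
345 150 [ 7.560e-01 -2.541e-01 -3.000e-04]
290 300 [ 0.3643 -0.1014  0.005 ]
topAblade 136 mean [ 0.5165 -0.2076  0.1056] rect [ 516.7 -207.7] [13.8 56.7] 5.8 axis 95.8 zmax 0.1128
topAshoulder 241 mean [ 0.516 -0.208  0.068] rect [ 512.5 -207.8] [70.4 60.5] 66.7 axis -172.7 zmax 0.0732
topBblade 87 mean [ 0.5011 -0.285   0.1016] rect [ 501.  -284.9] [41.7 11.7] 82.3 axis 81.4 zmax 0.1069
topBshoulder 192 mean [ 0.5014 -0.2846  0.068 ] rect [ 500.  -279.6] [73.1 57.3] 81.6 axis 110.8 zmax 0.0736
topplate 320 mean [ 0.6394 -0.2124  0.0075] rect [ 647.7 -208.5] [132.  129.3] 11.3 axis 163.6 zmax 0.012
topears 27 mean [ 0.622  -0.2176  0.0879] rect [ 622.5 -218.3] [ 9.6 51.9] 17.9 axis 107.4 zmax 0.0926
toprim 241 mean [ 0.6457 -0.211   0.0655] rect [ 642.4 -211.3] [56.2 57.1] 68.7 axis -160.9 zmax 0.0697
toprack 804 mean [ 0.5075 -0.2507  0.0598] rect [ 489.9 -242.6] [158.1 100.8] 78.5 axis 77.7 zmax 0.063
sceneAblade 203 mean [ 0.516  -0.2127  0.102 ] rect [ 517.7 -208.9] [14.6 55.5] 5.4 axis 97.2 zmax 0.1101
sceneAshoulder 211 mean [ 0.5121 -0.2143  0.0692] rect [ 515.8 -216.4] [60.5 54.8] 72.8 axis 141.6 zmax 0.0736
sceneBblade 132 mean [ 0.5006 -0.2896  0.0993] rect [ 501.8 -286. ] [43.2 12.3] 83.2 axis 82.6 zmax 0.1048
sceneBshoulder 206 mean [ 0.5    -0.2898  0.0691] rect [ 502.8 -280.2] [47.7 71.1] 10.8 axis 120.3 zmax 0.0733
sceneplate 321 mean [ 0.6358 -0.222   0.0089] rect [ 636.5 -219.5] [110.4 130.4] 50.9 axis 161.9 zmax 0.0119
sceneears 46 mean [ 0.6232 -0.2193  0.086 ] rect [ 623.4 -219. ] [11.  51.7] 14.9 axis 107.6 zmax 0.0918
scenerim 263 mean [ 0.6451 -0.2112  0.0665] rect [ 647.7 -211.1] [66.2 56.8] 10.8 axis -147.9 zmax 0.07
scenerack 737 mean [ 0.5047 -0.2575  0.0611] rect [ 510.  -246.1] [159.3  62.4] 78.6 axis 76.3 zmax 0.063
```

View pics/c.png

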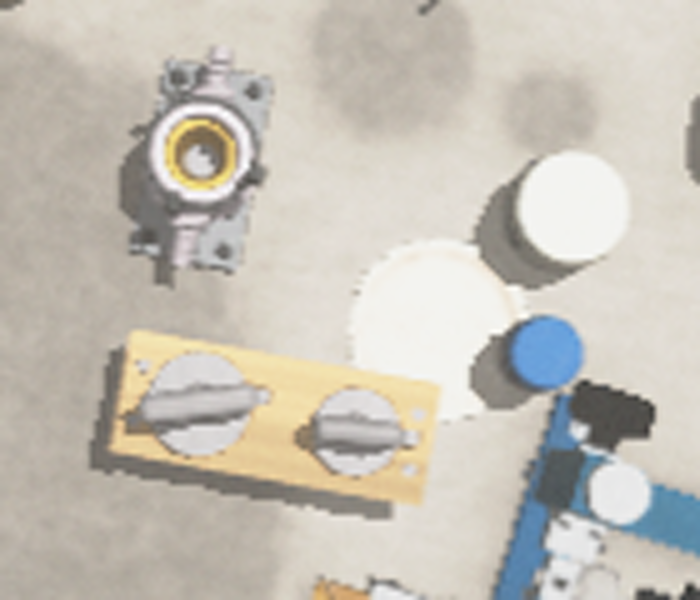

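The crop shows plug B (the smaller one, blade 42x12 mm) at crop (350,430), lug pointing right. Big plug A (57x14 mm) is at crop (200,405). The valve is at (200,150), with its barbs running nearly vertically. Next I'll check heights along the path.

```bash
python3 - <<'E'
from h import *
for n in('top','scene'):
    P=np.load(n+'.npz')['W']
    a=np.array([.22,-.504]);b=np.array([.501,-.285]);L=np.linalg.norm(b-a);d=(b-a)/L
    r=P[...,:2]-a;s=r@d;t=r@np.array([-d[1],d[0]])
    for k in np.arange(0,.45,.05):
        m=(s>k)&(s<k+.05)&(abs(t)<.1)
        print(n,k.round(2),np.percentile(P[...,2][m],[50,99,100]).round(3) if m.any() else None)
E
```

```text
top 0.0 [0.111 0.544 0.549]
top 0.05 [0.105 0.552 0.559]
top 0.1 [0.069 0.138 0.146]
top 0.15 [0.07  0.131 0.136]
top 0.2 [0.069 0.138 0.164]
top 0.25 [0.07  0.194 0.198]
top 0.3 [0.002 0.105 0.122]
top 0.35 [1.211 1.216 1.218]
top 0.4 [1.215 1.217 1.218]
scene 0.0 [0.524 0.551 0.558]
scene 0.05 [0.528 0.582 0.585]
scene 0.1 [0.069 0.137 0.524]
scene 0.15 [0.07  0.132 0.134]
scene 0.2 [0.069 0.138 0.164]
scene 0.25 [0.101 0.194 0.195]
scene 0.3 [0.008 0.104 0.114]
scene 0.35 [0.004 0.104 0.106]
scene 0.4 [0.003 0.109 0.11 ]
```

```bash
python3 -m crank '[[0,0,-0.8,0],[0.96,-0.245,0,0],[0.96,-0.245,0,0],[0.96,-0.245,0,0],[0.96,-0.245,0,0],[0.96,-0.245,0,0],[0.96,-0.245,0,0],[0.96,-0.245,0,0],[0.96,-0.245,0,0],[0.96,-0.245,0,0]]' 1 40; python3 -m crank '[[0,0,0,-1],[0,0,0,-1],[0,0,0,-1],[0,0,0,-1],[0,0,0,-1],[0,0,0,-1],[0,0,0,-1],[0,0,0,-1],[0,0,0,-1],[0,0,0,-1],[0,0,0,-1],[0,0,0,-0.7]]'
cat > look.py <<'E'
from h import *
import sys
def fit(P,m,name):
    q=P[m]
    if len(q)<8: print(name,len(q));return
    c,s,a=cv2.minAreaRect(q[:,:2].astype(np.float32)*1000)
    if s[0]<s[1]: a+=90
    print(name,len(q),'mean',(q.mean(0)*1000).round(1),'rect',np.round(c,1),np.round(s,1),'longaxis',round(a,1),'zmax',q[:,2].max().round(4))
if __name__=='__main__':
    c,im,d=cam('wrist');P=world(c,d);np.savez('wrist_%s.npz'%sys.argv[1],im=im,W=P)
    cv2.imwrite('pics/%s.png'%sys.argv[1],im[...,::-1])
    s=ctrl.get_state();print(s['time'],s['eef_pos'],s['q'].round(3))
    near=np.hypot(P[...,0]-.501,P[...,1]+.285)<.04
    fit(P,near&(P[...,2]>.094)&(P[...,2]<.11),'blade')
    near=np.hypot(P[...,0]-.6425,P[...,1]+.211)<.045
    fit(P,near&(P[...,2]>.078)&(P[...,2]<.095),'ears')
E
python3 look.py w1
```

```text
time: 1.35
eef_pos: [0.5024, -0.2838, 0.2753]
tcp_rot: [-0.0, 0.979, 0.204, -0.0]
ft_force: [0.1, -0.2, -0.9]
finger_gap: 0.0931
finger_force: 0.0
time: 2.85
eef_pos: [0.5014, -0.2847, 0.2753]
tcp_rot: [-0.0, 0.753, 0.658, -0.0]
ft_force: [0.1, -0.4, 0.1]
finger_gap: 0.093
finger_force: 0.0
2.9 [ 0.5014187  -0.2847627   0.27526683] [-0.597  0.37   1.543  0.     1.229 -0.464]
blade 515 mean [ 501.9 -285.7  100.9] rect [ 501.9 -286.3] [43.  10.7] longaxis 82.2 zmax 0.1041
ears 238 mean [ 621.8 -218.8   86.5] rect [ 623.2 -219.5] [11.3 53.5] longaxis 108.4 zmax 0.0902
```

View pics/w1.png

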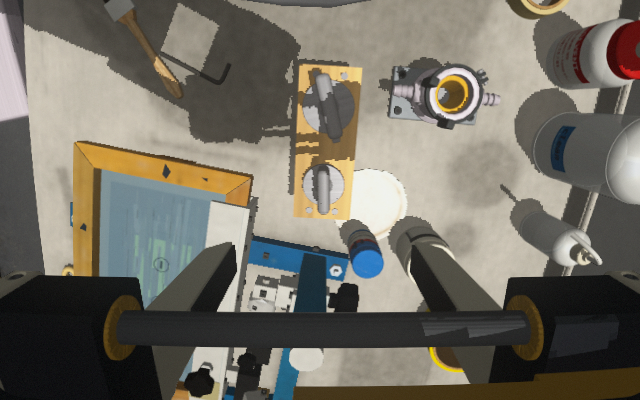

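The wrist view shows the small plug at (322,185), the big plug at (327,100), the valve at (450,97), and press parts below at (310,270). I'll check clearance for the gripper body.

```bash
python3 - <<'E'
from h import *
for f in('top','scene','wrist_w1'):
    P=np.load(f+'.npz')['W']; r=P[...,:2]-np.array([.502,-.286])
    x=r@[.135,.99];y=r@[.99,-.135]
    m=(abs(x)<.06)&(abs(y)<.11)&(P[...,2]>.11)&(P[...,2]<.24)
    print(f,m.sum(), np.c_[P[m]][:: max(1,m.sum()//8)].round(3).tolist())
    m=(P[...,2]>.12)&(P[...,2]<.21)&(r[...,0]<.02)&(r[...,1]<.02)&(np.hypot(r[...,0],r[...,1])<.2); q=P[m]
    if len(q): print(' tall near', q[np.argmin(np.hypot(*(q[:,:2]-[.502,-.286]).T))].round(3), q[:,1].max().round(3))
E
```

```text
top 21 [[0.524, -0.231, 0.11], [0.397, -0.331, 0.131], [0.395, -0.328, 0.135], [0.393, -0.323, 0.135], [0.393, -0.328, 0.134], [0.39, -0.323, 0.132], [0.39, -0.328, 0.134], [0.388, -0.323, 0.134], [0.388, -0.328, 0.132], [0.386, -0.325, 0.134], [0.385, -0.33, 0.13]]
 tall near [ 0.467 -0.377  0.154] -0.323
scene 19 [[0.394, -0.325, 0.135], [0.391, -0.326, 0.135], [0.395, -0.328, 0.135], [0.387, -0.327, 0.137], [0.391, -0.327, 0.134], [0.394, -0.331, 0.138], [0.397, -0.332, 0.136], [0.388, -0.33, 0.137], [0.391, -0.331, 0.136], [0.387, -0.331, 0.135]]
 tall near [ 0.478 -0.383  0.193] -0.325
wrist_w1 0 []
 tall near [ 0.473 -0.38   0.134] -0.378
```

```bash
python3 -m crank '[[-0.03,0.017,1,0],[0,0,1,0],[0,0,1,0],[0,0,1,0],[0,0,0.36,0],[0,0,0,0]]' 1; python3 -m crank '[[0,0,0,0],[0,0,0,0],[0,0,0,0],[0,0,0,0],[0,0,0,0],[0,0,0,0]]' -1 40
```

```text
time: 3.65
eef_pos: [0.502, -0.2861, 0.1011]
tcp_rot: [-0.0, 0.754, 0.657, -0.0]
ft_force: [0.4, 0.0, 0.3]
finger_gap: 0.0931
finger_force: 0.0
time: 4.4
eef_pos: [0.5021, -0.2861, 0.1012]
tcp_rot: [-0.0, 0.754, 0.657, -0.0]
ft_force: [-0.6, 0.3, -0.1]
finger_gap: 0.0377
finger_force: 0.0
```

```bash
python3 -m crank '[[0,0,0,0],[0,0,0,0],[0,0,0,0],[0,0,0,0],[0,0,0,0]]'; python3 -m crank '[[0,0,-0.5,0],[0,0,-1,0],[0,0,-1,0]]';python3 - <<'E'
from h import *
from scipy.spatial.transform import Rotation as R
s=ctrl.get_state();q=s['tcp_rot'];M=R.from_quat(np.r_[q[1:],q[0]]).as_matrix();print(s['eef_pos'],np.degrees(np.arctan2(M[1,0],M[0,0])),s['finger_gap'],s['finger_force'],s['ft_force'])
P=np.load('wrist_w1.npz')['W'];S=np.load('scene.npz')['W'];T=np.load('top.npz')['W']
from scipy.optimize import least_squares
for n,P in(('w',P),('s',S),('t',T)):
    c=np.array([.642,-.211]); h=np.hypot(P[...,0]-c[0],P[...,1]-c[1])
    m=(h<.045)&(P[...,2]>.08)&(P[...,2]<.095);q=P[m][:,:2].astype(np.float32)
    _,l,cc=cv2.kmeans(q,2,None,(3,50,1e-6),5,0);print(n,'ears',cc.round(4).tolist(),np.bincount(l.ravel()))
    m=(h<.026)&(P[...,2]>.064)&(P[...,2]<.0675);q=P[m][:,:2]
    # annulus of radius <=26: enclosing circle of top rim
    (x,y),r=cv2.minEnclosingCircle((P[(h<.032)&(P[...,2]>.064)&(P[...,2]<.069)][:,:2]*1000).astype(np.float32));print('  rim',q.mean(0).round(4),len(q),round(x,1),round(y,1),round(r,1))
    m=(h<.075)&(h>.034)&(P[...,2]>.036)&(P[...,2]<.055);q=P[m][:,:2]-c
    a=np.arctan2(q[:,1],q[:,0]);z=np.exp(2j*a).mean();print('  barbs',len(q),np.degrees(np.angle(z))/2)
E
```

```text
time: 5.03
eef_pos: [0.5019, -0.2861, 0.1012]
tcp_rot: [-0.0, 0.754, 0.657, -0.0]
ft_force: [-1.0, -0.1, 0.8]
finger_gap: 0.0116
finger_force: 40.0
time: 5.4
eef_pos: [0.5019, -0.2859, 0.2019]
tcp_rot: [-0.0, 0.754, 0.657, -0.0]
ft_force: [1.7, 0.0, -1.9]
finger_gap: 0.0117
finger_force: 40.0
[ 0.50186473 -0.28594392  0.20189396] 82.09538841527475 0.011668664796738651 39.998010993003845 [ 1.72768179  0.03638978 -1.91471965]
w ears [[0.6155999898910522, -0.19930000603199005], [0.6287000179290771, -0.23970000445842743]] [118 106]
  rim [ 0.6431 -0.209 ] 908 642.4 -211.4 31.8
  barbs 536 -11.411653792564762
s ears [[0.6301000118255615, -0.23970000445842743], [0.6166999936103821, -0.19830000400543213]] [20 20]
  rim [ 0.6431 -0.2066] 67 643.1 -210.4 30.8
  barbs 110 -12.848941240776057
t ears [[0.6159999966621399, -0.19779999554157257], [0.628600001335144, -0.23880000412464142]] [13 13]
  rim [ 0.6453 -0.2093] 78 644.0 -211.3 30.2
  barbs 95 -12.357166189307854
```

```bash
python3 -m crank '[[0,0,-0.8,0],[0.58,0.803,0,0],[0.58,0.803,0,0],[0.58,0.803,0,0],[0.58,0.803,0,0],[0,0,0,1],[0,0,0,1],[0,0,0,1],[0,0,0,1],[0,0,0,1],[0,0,0,1],[0,0,0,1]]'; python3 -m crank '[[0,0,0,1],[0,0,0,1],[0,0,0,1],[0,0,0,1],[0,0,0,1],[0,0,0,0.8],[0,0,0,0]]'; python3 look.py w2
```

```text
time: 6.9
eef_pos: [0.642, -0.2118, 0.2326]
tcp_rot: [-0.0, 0.917, 0.398, -0.0]
ft_force: [-0.4, 0.0, -3.0]
finger_gap: 0.0116
finger_force: 40.0
time: 7.78
eef_pos: [0.642, -0.2118, 0.2327]
tcp_rot: [-0.0, 0.988, 0.157, -0.0]
ft_force: [-0.7, 0.7, -2.7]
finger_gap: 0.0115
finger_force: 40.0
7.825 [ 0.64197559 -0.21182607  0.23280495] [-0.388  0.593  1.301  0.     1.249  0.866]
blade 0
ears 84 mean [ 626.8 -220.4   84.6] rect [ 625.7 -219.2] [ 6.5 53.5] longaxis 108.7 zmax 0.089
```

View pics/w2.png

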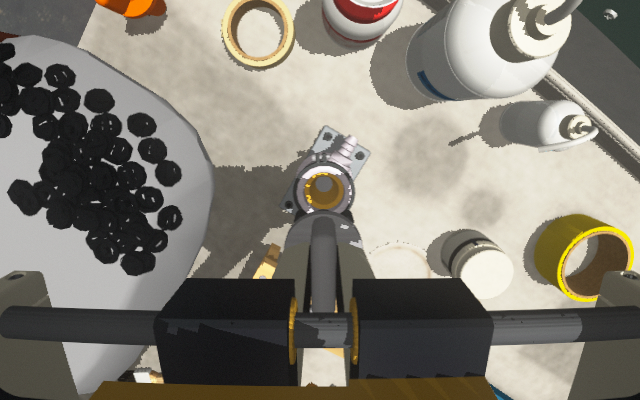

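Wrist view: the plug is held with its blade at (323,260), and the empty bore is at (324,190) behind it. I'll refine the bore axis from the barrel surface, and the plug axis from its shoulder.

```bash
cat > fit.py <<'E'
from h import *
from scipy.optimize import least_squares
def circ(P,c,z0,z1,r,lo,hi,n):
    h=np.hypot(P[...,0]-c[0],P[...,1]-c[1]);q=P[(h<hi)&(h>lo)&(P[...,2]>z0)&(P[...,2]<z1)][:,:2]
    if len(q)<10: print(n,len(q));return
    f=least_squares(lambda p:np.hypot(*(q-p).T)-r,c,loss='soft_l1',f_scale=.0005);print(n,len(q),f.x.round(4),'rms',np.sqrt(np.median(f.fun**2)).round(4))
E
python3 - <<'E'
from fit import *
for f in('wrist_w1','wrist_w2','scene','top'):
    P=np.load(f+'.npz')['W'];c=[.643,-.2115]
    circ(P,c,.013,.032,.026,.022,.030,f+' barrel')
    circ(P,c,.056,.0635,.026,.022,.035,f+' upper')
    m=(np.hypot(P[...,0]-c[0],P[...,1]-c[1])<.06)&(P[...,2]<.0635)&(P[...,2]>.045);print(np.histogram(np.hypot(P[m][:,0]-c[0],P[m][:,1]-c[1]),np.arange(.008,.04,.002))[0])
P=np.load('wrist_w2.npz')['W'];c=[.642,-.2118]
circ(P,c,.186,.201,.022,.019,.025,'shoulder side')
m=(np.hypot(P[...,0]-c[0],P[...,1]-c[1])<.036)&(P[...,2]<.26)&(P[...,2]>.13);q=P[m];print(len(q),np.histogram(q[:,2],np.arange(.13,.26,.01))[0])
c2=q[(q[:,2]>.222)&(q[:,2]<.24)];print(c2.mean(0),c2.min(0),c2.max(0))
E
```

```text
wrist_w1 barrel 220 [ 0.6411 -0.2122] rms 0.001
wrist_w1 upper 97 [ 0.6397 -0.2124] rms 0.0016
[  0  46 143 190 185 124  45   2   8  20  70  71  64  55  78]
wrist_w2 barrel 113 [ 0.6423 -0.2111] rms 0.0012
wrist_w2 upper 48 [ 0.6461 -0.2123] rms 0.0004
[  2  47 124 224 181 119  76   1   3  21  46  64  54  54  49]
scene barrel 134 [ 0.6436 -0.2115] rms 0.0014
scene upper 27 [ 0.6415 -0.2139] rms 0.0012
[ 0  5 19 30 13 18 18 10 30 17 16 16 17 12 15]
top barrel 12 [ 0.6392 -0.2102] rms 0.0014
top upper 29 [ 0.6438 -0.2107] rms 0.001
[ 0  6 21 31 30 23 12  2 11  7  8 13 12 16 10]
shoulder side 768 [ 0.6415 -0.2129] rms 0.0008
6581 [   0    9    4    3    0    0 1229  314  504  856 2483  759]
[ 0.64829701 -0.21128705  0.23189885] [ 0.62418216 -0.23065496  0.22203222] [ 0.66416953 -0.19041247  0.23999459]
```

```bash
python3 -m crank '[[0,0,0.8,0],[0,0,0.8,0],[0,0,0.4,0],[0,0,0.3,0],[0,0,0.15,0],[0,0,0.1,0],[0,0,0.1,0],[0,0,0,0]]'; python3 - <<'E'
from h import *
s=ctrl.get_state();print(s['ft_force'],s['ft_torque'],s['eef_pos'])
E
```

```text
time: 8.82
eef_pos: [0.6421, -0.2119, 0.1272]
tcp_rot: [-0.0, 0.988, 0.157, -0.0]
ft_force: [-0.4, -0.3, -2.9]
finger_gap: 0.0117
finger_force: 40.0
[-0.43314961 -0.28626834 -2.92782567] [-0.010938    0.02161895 -0.04794754] [ 0.64207857 -0.21186345  0.12722791]
```

```bash
python3 -m crank '[[0,0,0.03,0],[0,0,0,0]]'
```

```text
time: 9.07
eef_pos: [0.6421, -0.2119, 0.1261]
tcp_rot: [0.0, 0.988, 0.157, 0.0]
ft_force: [-0.5, 0.3, -3.1]
finger_gap: 0.0119
finger_force: 40.0
```

```bash
python3 -m crank '[[0,0,0.03,0],[0,0,0,0]]'
```

```text
time: 9.32
eef_pos: [0.642, -0.2119, 0.1248]
tcp_rot: [-0.0, 0.988, 0.157, -0.0]
ft_force: [-0.4, 0.5, -2.6]
finger_gap: 0.0118
finger_force: 40.0
```

```bash
python3 -m crank '[[0,0,0.03,0],[0,0,0,0]]'
```

```text
time: 9.57
eef_pos: [0.642, -0.2119, 0.1235]
tcp_rot: [-0.0, 0.988, 0.157, -0.0]
ft_force: [0.1, 0.2, -3.4]
finger_gap: 0.012
finger_force: 40.0
```

```bash
python3 -m crank '[[0,0,0.03,0],[0,0,0,0]]'
```

```text
time: 9.82
eef_pos: [0.6421, -0.2119, 0.1223]
tcp_rot: [-0.0, 0.988, 0.157, -0.0]
ft_force: [0.5, -0.3, -3.1]
finger_gap: 0.0114
finger_force: 40.0
```

```bash
python3 -m crank '[[0,0,0.03,0],[0,0,0,0]]'
```

```text
time: 10.07
eef_pos: [0.6421, -0.2119, 0.1211]
tcp_rot: [-0.0, 0.988, 0.157, -0.0]
ft_force: [0.8, 0.2, -1.5]
finger_gap: 0.012
finger_force: 40.0
```

```bash
python3 -m crank '[[0,0,0.02,0],[0,0,0,0]]'
```

```text
time: 10.32
eef_pos: [0.6421, -0.2119, 0.1204]
tcp_rot: [-0.0, 0.988, 0.157, -0.0]
ft_force: [-1.0, -0.7, -3.0]
finger_gap: 0.0119
finger_force: 40.0
```

```bash
python3 -m crank '[[0,0,0.03,0],[0,0,0,0]]'
```

```text
time: 10.58
eef_pos: [0.642, -0.2118, 0.1191]
tcp_rot: [-0.0, 0.988, 0.157, -0.0]
ft_force: [0.3, -0.0, -2.4]
finger_gap: 0.0117
finger_force: 40.0
```

```bash
python3 -m crank '[[0,0,0.03,0],[0,0,0,0]]'
```

```text
time: 10.82
eef_pos: [0.6421, -0.2119, 0.1179]
tcp_rot: [-0.0, 0.988, 0.157, -0.0]
ft_force: [-0.1, 0.4, -3.3]
finger_gap: 0.0116
finger_force: 40.0
```

```bash
python3 -m crank '[[0,0,0.03,0],[0,0,0,0]]'
```

```text
time: 11.08
eef_pos: [0.6421, -0.2119, 0.1167]
tcp_rot: [-0.0, 0.988, 0.157, -0.0]
ft_force: [-0.5, -0.5, -2.8]
finger_gap: 0.0122
finger_force: 40.0
```

```bash
python3 -m crank '[[0,0,0.03,0],[0,0,0,0]]'
```

```text
time: 11.32
eef_pos: [0.6422, -0.2119, 0.1156]
tcp_rot: [0.0, 0.988, 0.157, 0.0]
ft_force: [0.3, 0.9, -2.1]
finger_gap: 0.0116
finger_force: 40.0
```

```bash
python3 -m crank '[[0,0,0.03,0],[0,0,0,0]]'
```

```text
time: 11.58
eef_pos: [0.6423, -0.2119, 0.1144]
tcp_rot: [0.0, 0.988, 0.157, 0.0]
ft_force: [1.9, 0.3, -2.4]
finger_gap: 0.0115
finger_force: 40.0
```

```bash
python3 -m crank '[[0,0,0.02,0],[0,0,0,0]]'; python3 - <<'E'
from h import *
s=ctrl.get_state();print(s['ft_force'],s['ft_torque'],s['eef_pos'])
E
```

```text
time: 11.82
eef_pos: [0.6423, -0.2119, 0.1137]
tcp_rot: [0.0, 0.988, 0.157, 0.0]
ft_force: [2.3, -0.2, -2.5]
finger_gap: 0.0116
finger_force: 40.0
[ 2.34823547 -0.21290607 -2.47682211] [-0.01042526 -0.37672736  0.04616463] [ 0.64225892 -0.2119301   0.11370163]
```

```bash
python3 -m crank '[[0.012,0.004,0,0],[0,0,0.02,0],[0,0,0,0]]'
```

```text
time: 12.2
eef_pos: [0.6426, -0.212, 0.1131]
tcp_rot: [0.0, 0.988, 0.157, 0.0]
ft_force: [-0.3, -0.4, 1.1]
finger_gap: 0.0119
finger_force: 40.0
```

```bash
python3 -m crank '[[0,0,0.012,0],[0,0,0,0]]'
```

```text
time: 12.45
eef_pos: [0.6427, -0.212, 0.1129]
tcp_rot: [0.0, 0.988, 0.157, 0.0]
ft_force: [-1.4, -1.2, 5.4]
finger_gap: 0.0119
finger_force: 40.0
```

```bash
python3 -m crank '[[0,0,0.012,0],[0,0,0,0],[0,0,0,0]]'; python3 - <<'E'
from h import *
s=ctrl.get_state();print(s['ft_force'],s['ft_torque'],s['eef_pos'])
E
```

```text
time: 12.82
eef_pos: [0.6428, -0.212, 0.1126]
tcp_rot: [0.0, 0.988, 0.157, 0.0]
ft_force: [-2.0, 0.5, 7.2]
finger_gap: 0.0117
finger_force: 40.0
[-1.98386963  0.50543004  7.23886474] [ 0.07975174  0.44436475 -0.0058222 ] [ 0.64276594 -0.21196295  0.11261985]
```

```bash
python3 -m crank '[[-0.005,-0.001,0.016,0],[0,0,0,0],[0,0,0,0],[0,0,0,0],[0,0,0,0]]'; python3 - <<'E'
from h import *
s=ctrl.get_state();print(s['ft_force'],s['ft_torque'],s['eef_pos'])
E
```

```text
time: 13.45
eef_pos: [0.6428, -0.212, 0.1124]
tcp_rot: [0.0, 0.988, 0.157, 0.001]
ft_force: [-2.7, -0.5, 10.4]
finger_gap: 0.0116
finger_force: 40.0
[-2.66853939 -0.45900501 10.38804865] [0.16345672 0.56082451 0.01651767] [ 0.64275873 -0.21201394  0.11239949]
```

```bash
python3 -m crank '[[-0.006,-0.002,0.005,0],[0,0,0,0],[0,0,0,0],[0,0,0,0],[0,0,0,0],[0,0,0,0]]'; python3 - <<'E'
from h import *
s=ctrl.get_state();print(s['ft_force'],s['ft_torque'],s['eef_pos'])
E
python3 look.py w3;python3 - <<'E'
from fit import *
P=np.load('wrist_w3.npz')['W'];c=[.6425,-.212]
for lo,hi in((.074,.079),(.079,.09),(.083,.1)):
  circ(P,c,lo,hi,.022,.019,.025,'shoulder %g'%lo)
im=np.load('wrist_w3.npz')['im']
cv2.imwrite('pics/w3c.png',cv2.resize(im[100:330,200:450],None,fx=2.4,fy=2.4)[...,::-1])
E
```

```text
time: 14.2
eef_pos: [0.6427, -0.212, 0.1123]
tcp_rot: [0.0, 0.988, 0.157, 0.001]
ft_force: [-0.6, 0.6, 10.5]
finger_gap: 0.0119
finger_force: 40.0
[-0.58136103  0.62236858 10.52007412] [ 0.21416266  0.47659676 -0.01783442] [ 0.64266289 -0.21200166  0.11232869]
14.25 [ 0.64266308 -0.21204066  0.11235857] [-0.388  0.718  1.395  0.     1.027  0.867]
blade 0
ears 1496 mean [ 655.  -209.6   81.9] rect [ 654.7 -209.6] [20.7 43.1] longaxis 108.3 zmax 0.095
shoulder 0.074 455 [ 0.6423 -0.2132] rms 0.0007
shoulder 0.079 340 [ 0.6419 -0.213 ] rms 0.0009
shoulder 0.083 293 [ 0.6423 -0.2119] rms 0.0005
```

View pics/w3c.png

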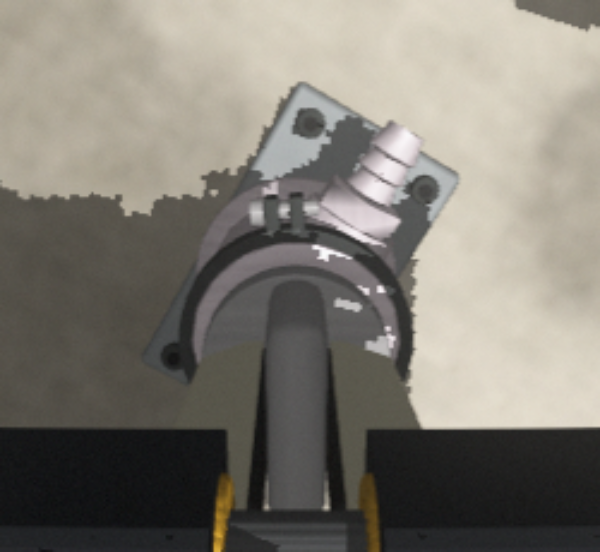

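The view shows the plug seated, with its blade at (298,380) about 30° from the barb at (385,180). The push was held at about 13.5 N. I'll ease it off and turn toward the open stop.

```bash
python3 -m crank '[[0,0,-0.02,0],[0,0,0,0.6],[0,0,0,0.6],[0,0,0,0.6],[0,0,0,0.6],[0,0,0,0]]'; cat > st.py <<'E'
from h import *
s=ctrl.get_state();q=s['tcp_rot'];M=R.from_quat(np.r_[q[1:],q[0]]).as_matrix()
print('F',s['ft_force'].round(1),'T',s['ft_torque'].round(2),s['eef_pos'].round(4),'lug',round(np.degrees(np.arctan2(M[1,0],M[0,0]))+180-168,2),'tilt',np.degrees(np.arccos(-M[2,2])).round(2),'q6',s['q'][5].round(4),s['effort'][5].round(2))
E
python3 st.py
```

```text
time: 15.0
eef_pos: [0.6425, -0.212, 0.1126]
tcp_rot: [0.0, 0.999, 0.053, 0.001]
ft_force: [-0.2, 0.1, 5.7]
finger_gap: 0.0116
finger_force: 40.0
F [-0.2  0.1  5.7] T [0.1  0.13 0.01] [ 0.6425 -0.212   0.1126] lug 18.05 tilt 0.07 q6 1.0776 0.36
```

```bash
python3 -m crank '[[0,0,-0.005,0.6],[0,0,0,0.6],[0,0,0,0.6],[0,0,0,0.3],[0,0,0,0]]';python3 st.py;  python3 -m crank '[[0,0,0,0.2],[0,0,0,0]]';python3 st.py
```

```text
time: 15.62
eef_pos: [0.6425, -0.2119, 0.1127]
tcp_rot: [0.0, 0.999, -0.039, 0.001]
ft_force: [0.0, 0.4, 5.5]
finger_gap: 0.0119
finger_force: 40.0
F [0.  0.4 5.5] T [0.16 0.15 0.01] [ 0.6425 -0.2119  0.1127] lug 7.58 tilt 0.06 q6 1.2604 0.21
time: 15.88
eef_pos: [0.6425, -0.2119, 0.1126]
tcp_rot: [0.0, 0.999, -0.047, 0.001]
ft_force: [-0.9, 0.6, 5.6]
finger_gap: 0.0117
finger_force: 40.0
F [-0.9  0.6  5.6] T [0.13 0.1  0.04] [ 0.6425 -0.2119  0.1126] lug 6.59 tilt 0.06 q6 1.2777 0.16
```

```bash
python3 -m crank '[[0,0,0,0.3],[0,0,0,0.3],[0,0,0,0]]';python3 st.py;
```

```text
time: 16.25
eef_pos: [0.6425, -0.2119, 0.1127]
tcp_rot: [0.0, 0.997, -0.073, 0.001]
ft_force: [-0.4, -0.2, 5.5]
finger_gap: 0.0118
finger_force: 40.0
F [-0.4 -0.2  5.5] T [0.21 0.15 0.02] [ 0.6425 -0.2119  0.1127] lug 3.58 tilt 0.06 q6 1.3303 0.21
```

```bash
python3 -m crank '[[0,0,0,0.3],[0,0,0,0]]';python3 st.py;
```

```text
time: 16.5
eef_pos: [0.6425, -0.2119, 0.1127]
tcp_rot: [0.0, 0.996, -0.086, 0.001]
ft_force: [0.7, -0.2, 4.8]
finger_gap: 0.0113
finger_force: 40.0
F [ 0.7 -0.2  4.8] T [0.17 0.11 0.01] [ 0.6425 -0.2119  0.1127] lug 2.08 tilt 0.06 q6 1.3564 0.2
```

```bash
python3 -m crank '[[0,0,0,0.25],[0,0,0,0]]';python3 st.py;
```

```text
time: 16.75
eef_pos: [0.6425, -0.212, 0.1127]
tcp_rot: [0.0, 0.995, -0.097, 0.001]
ft_force: [-0.4, 0.8, 5.7]
finger_gap: 0.0115
finger_force: 40.0
F [-0.4  0.8  5.7] T [0.11 0.13 0.09] [ 0.6425 -0.212   0.1127] lug 0.84 tilt 0.06 q6 1.3781 0.25
```

```bash
python3 -m crank '[[0,0,0,0.25],[0,0,0,0]]';python3 st.py;
```

```text
time: 17.0
eef_pos: [0.6424, -0.2122, 0.1126]
tcp_rot: [0.0, 0.994, -0.108, 0.0]
ft_force: [-1.8, -1.5, 5.0]
finger_gap: 0.0116
finger_force: 40.1
F [-1.8 -1.5  5. ] T [0.02 0.23 0.28] [ 0.6424 -0.2122  0.1126] lug -0.4 tilt 0.06 q6 1.3997 0.38
```

```bash
python3 -m crank '[[0,0,0,0.12],[0,0,0,0],[0,0,0,0]]';python3 st.py;
```

```text
time: 17.38
eef_pos: [0.6424, -0.2124, 0.1127]
tcp_rot: [0.0, 0.994, -0.113, 0.0]
ft_force: [-2.2, -2.0, 4.9]
finger_gap: 0.0118
finger_force: 40.1
F [-2.2 -2.   4.9] T [-0.01  0.2   0.32] [ 0.6424 -0.2124  0.1127] lug -0.98 tilt 0.07 q6 1.4098 0.31
```

```bash
python3 -m crank '[[0,0,0,-0.4],[0,0,0,-0.9],[0,0,0,-1],[0,0,0,-1],[0,0,0,-1],[0,0,0,-1],[0,0,0,-1],[0,0,0,-1],[0,0,0,-1],[0,0,0,-1],[0,0,0,-0.8],[0,0,0,-0.5]]';python3 st.py;  python3 -m crank '[[0,0,0,-0.3],[0,0,0,0]]';python3 st.py
```

```text
time: 18.88
eef_pos: [0.6425, -0.212, 0.1126]
tcp_rot: [0.0, 0.939, 0.343, 0.0]
ft_force: [-1.1, -0.7, 3.2]
finger_gap: 0.0116
finger_force: 40.0
F [-1.1 -0.7  3.2] T [-0.03  0.06 -0.06] [ 0.6425 -0.212   0.1126] lug 52.09 tilt 0.07 q6 0.4835 0.33
time: 19.12
eef_pos: [0.6425, -0.212, 0.1126]
tcp_rot: [0.0, 0.935, 0.354, 0.0]
ft_force: [-0.2, -0.7, 5.4]
finger_gap: 0.0117
finger_force: 40.0
F [-0.2 -0.7  5.4] T [ 0.02  0.01 -0.06] [ 0.6425 -0.212   0.1126] lug 53.5 tilt 0.07 q6 0.4589 -0.21
```

```bash
python3 -m crank '[[0,0,0,-0.3],[0,0,0,-0.3],[0,0,0,-0.3],[0,0,0,0]]';python3 st.py
```

```text
time: 19.62
eef_pos: [0.6425, -0.212, 0.1126]
tcp_rot: [0.0, 0.921, 0.391, 0.0]
ft_force: [0.7, 0.3, 4.4]
finger_gap: 0.0118
finger_force: 40.0
F [0.7 0.3 4.4] T [-0.    0.03 -0.04] [ 0.6425 -0.212   0.1126] lug 58.0 tilt 0.07 q6 0.3804 -0.21
```

```bash
python3 -m crank '[[0,0,0,-0.25],[0,0,0,0]]';python3 st.py
```

```text
time: 19.88
eef_pos: [0.6424, -0.212, 0.1126]
tcp_rot: [0.0, 0.916, 0.401, 0.0]
ft_force: [-0.3, -0.2, 6.4]
finger_gap: 0.0117
finger_force: 40.0
F [-0.3 -0.2  6.4] T [ 0.    0.04 -0.11] [ 0.6424 -0.212   0.1126] lug 59.24 tilt 0.05 q6 0.3587 -0.25
```

```bash
python3 -m crank '[[0,0,0,-0.25],[0,0,0,0]]';python3 st.py
```

```text
time: 20.12
eef_pos: [0.6423, -0.2119, 0.1126]
tcp_rot: [0.0, 0.912, 0.411, 0.0]
ft_force: [-3.0, 1.2, 6.5]
finger_gap: 0.0116
finger_force: 40.0
F [-3.   1.2  6.5] T [ 0.11  0.15 -0.19] [ 0.6423 -0.2119  0.1126] lug 60.47 tilt 0.03 q6 0.3371 -0.39
```

```bash
python3 -m crank '[[0,0,0,-0.2],[0,0,0,0],[0,0,0,0]]';python3 st.py
```

```text
time: 20.5
eef_pos: [0.6421, -0.2117, 0.1126]
tcp_rot: [-0.0, 0.908, 0.418, 0.0]
ft_force: [-3.5, 2.5, 6.8]
finger_gap: 0.0119
finger_force: 40.1
F [-3.5  2.5  6.8] T [ 0.21  0.36 -0.39] [ 0.6421 -0.2117  0.1126] lug 61.45 tilt 0.02 q6 0.3201 -0.37
```

```bash
python3 -m crank '[[0,0,-0.012,0.2],[0,0,0,0]]'; python3 st.py; python3 -m crank '[[0,0,0,0],[0,0,0,0]]' -0.70 5;python3 st.py
```

```text
time: 20.75
eef_pos: [0.6422, -0.2118, 0.1126]
tcp_rot: [-0.0, 0.912, 0.411, 0.0]
ft_force: [-1.5, 1.1, 4.7]
finger_gap: 0.0119
finger_force: 40.0
F [-1.5  1.1  4.7] T [ 0.08  0.07 -0.19] [ 0.6422 -0.2118  0.1126] lug 60.47 tilt 0.01 q6 0.3372 -0.02
time: 21.0
eef_pos: [0.642, -0.2119, 0.1121]
tcp_rot: [-0.0, 0.912, 0.411, -0.0]
ft_force: [0.2, -0.8, -0.6]
finger_gap: 0.0138
finger_force: 0.0
F [ 0.2 -0.8 -0.6] T [-0.01  0.    0.07] [ 0.642  -0.2119  0.1121] lug 60.51 tilt 0.04 q6 0.3366 -0.0
```

Released cleanly, with no force left. I'll lift straight up, open, and take a look.

```bash
python3 -m crank '[[0,0,-0.1,0],[0,0,-0.25,0],[0,0,-0.5,0],[0,0,-1,0],[0,0,-1,0],[0,0,-1,0]]' -0.65; python3 st.py; python3 -m crank '[[0,0,0,0]]' -0.4; python3 look.py w4; python3 - <<'E'
from fit import *
from look import fit as ft
P=np.load('wrist_w4.npz')['W'];c=[.6425,-.212]
h=np.hypot(P[...,0]-c[0],P[...,1]-c[1])
ft(P,(h<.03)&(P[...,2]>.104)&(P[...,2]<.12),'blade'); circ(P,c,.072,.083,.022,.018,.026,'shoulder')
im=np.load('wrist_w4.npz')['im'];cv2.imwrite('pics/w4c.png',cv2.resize(im[100:330,200:450],None,fx=2.4,fy=2.4)[...,::-1])
C,t,d=cam('top');T=world(C,d)
ft(T,(np.hypot(T[...,0]-.5165,T[...,1]+.2076)<.04)&(T[...,2]>.09)&(T[...,2]<.12),'bigblade')
E
```

```text
time: 21.75
eef_pos: [0.6421, -0.2119, 0.2696]
tcp_rot: [0.001, 0.912, 0.411, 0.001]
ft_force: [0.3, 0.9, 0.7]
finger_gap: 0.0165
finger_force: 0.0
F [0.3 0.9 0.7] T [ 0.01 -0.04  0.06] [ 0.6421 -0.2119  0.2696] lug 60.49 tilt 0.09 q6 0.3369 -0.0
time: 21.88
eef_pos: [0.6433, -0.2123, 0.2716]
tcp_rot: [0.003, 0.912, 0.411, 0.003]
ft_force: [-0.8, 0.3, -0.3]
finger_gap: 0.0222
finger_force: 0.0
21.925 [ 0.64250726 -0.2120616   0.26895451] [-0.388  0.564  1.26  -0.     1.314  0.337]
blade 0
ears 1134 mean [ 640.9 -212.9   81.2] rect [ 641.2 -214.3] [47.6 52.2] longaxis 105.6 zmax 0.095
blade 598 mean [ 644.  -212.1  112.6] rect [ 643.1 -213.5] [44.5 11.8] longaxis 48.1 zmax 0.1156
shoulder 440 [ 0.642  -0.2125] rms 0.0018
bigblade 3
```

View pics/w4c.png

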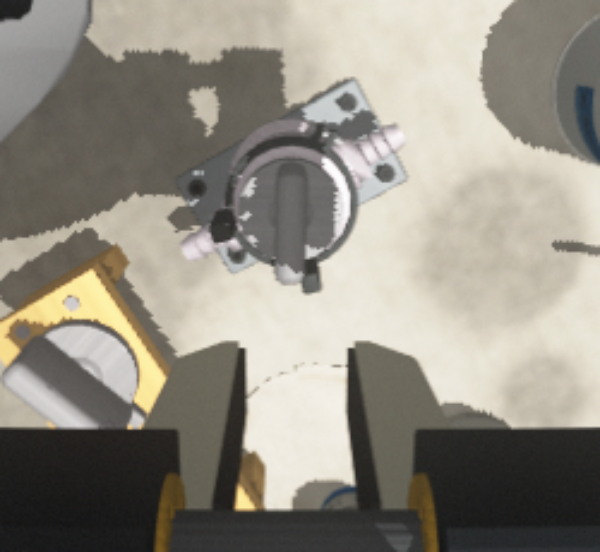

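The view shows the plug standing in the body. Its lug at (288,270) is against the closed ear at (312,278), the blade measures 60° from the barbs, its top is at z≈0.115 (home), and the big plug is still in the rack.

```bash
python3 -m crank '[[0,0,0,0],[0,0,0,0],[0,0,0,0],[0,0,0,0]]'; python3 -c "
from bench import ctrl; print(ctrl.close_job())"
```

```text
time: 22.48
eef_pos: [0.6421, -0.2119, 0.2663]
tcp_rot: [-0.0, 0.912, 0.411, -0.0]
ft_force: [0.2, 0.2, 0.4]
finger_gap: 0.0276
finger_force: 0.0
the job is handed in; nothing more can be done
None
```

The smaller plug was pressed home (about 13.5 N by the wrist force plus the plug's weight), rocked to the open stop and back to the closed stop, and left closed, home and released; the bigger plug and both jars were left untouched, and I handed the job in at about 22.5 s (no verdict came back).

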